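# End-float check of a row of spindle heads

### The arm

A 6-joint arm with a two-finger parallel gripper is mounted at the origin on a cart in front of the work surface, level with it; the furniture and walls round the work are solid. World frame = base frame: x ahead of the robot, y to its left, z up, the work surface at z = 0. Lengths are in m, angles in rad, forces in N, time in s.
With the tool pointing down it reaches from about 0.2 to 0.875 m from the base axis. Payload 3.4 kg.
Tool frame: the origin (TCP) lies on the centre line of the jaws, within the pads' length; the fingertips stand 22 mm ahead of it and the grasp point (between the pads) lies 3 mm ahead of it (finger_overhang is the distance from the TCP to the fingertips, in m); z points along the fingers, y is the line along which they close (so a half turn about z gives the same grasp; the last joint's range is limited). The gripper opens to 94 mm and grips with 3 to 60 N. Pads are 16 mm wide; open, the fingers measure 119 mm over their backs; the gripper's body (75 mm by 177 mm) begins 78 mm behind the grasp point.
Start: joints at [-1.251, 0.276, 1.505, -0, 1.361, -0.121], TCP at [0.245, -0.52, 0.227] pointing down, gripper open.
Joint ranges: [-2.89, 2.89], [-0.75, 2.08], [0.22, 2.7], [-1.18, 4.32], [0.11, 2.71], [-2.7, 2.7]. Speed limits (rad/s): [2.57, 2.57, 3.14, 3.14, 3.14, 3.14].

### API

Orientations are given as a unit quaternion [w, x, y, z].
In Python, from plant import * gives the robot as it stands.
- The arm moves only by the shell command python3 -m inch 'ROWS' [OPENING] [FORCE]. ROWS is JSON, one flat list of numbers, 6 for each row, row after row: the shift along the tool's x, y, z as a fraction of full scale, then the turn, a rotation vector about the tool's x, y, z as a fraction of full scale. A call has 1 to 20 rows; each row shifts and turns the commanded pose from where the row before left it, along the tool's axes as they then stand; what a row does not reach is not made up. Full scale, the value 1, is 0.15 m for a shift and 120 degrees for a turn. A row lasts 1/8 s, in which the tool goes at most 62.5 mm and 10.7 degrees, less where a joint would pass 70% of its speed; a pose out of reach is approached as far as the arm can. A call with a number of a shift or a turn outside -1 to 1 is refused whole. A call with a gripper value outside its range is refused whole. OPENING is the closure, from 0 (fully open) to 1 (shut), set as the call begins (- or left out, the last holds). The fingers move at their own pace and stop on an object; FORCE is the grip in N (left out, the last holds). Time passes only in rows, so rows that do not move let the fingers close. It gives the time, the measured TCP pose, the force, the opening and the grip force at its end, in the units of the state.
- sense(): the state, without advancing time (a new reading comes with each control period).
- read_camera(name): name is "scene" or "top" or "wrist"; returns (picture, depth): 400x640x3 uint8, blue, green, red; 400x640 float32, m along the optical axis (not along the pixel's ray), 0 where there is no reading.
- camera_model(name): a dict with "vfov" (degrees; the focal length in pixels is half the picture's height over the tangent of half this angle, whatever the lens; pixels are square), "cx", "cy" (the principal point, pixels), "camera_from_world" (4x4, takes a point from world to camera coordinates). Camera axes: x right, y down, z forward; pixel columns grow to the right and rows downward; lengths in m; the calibration is good to about 2 mm. A picture is of the moment at which its call begins: read the wrist's pose just before it. camera_model takes no time and is no camera call; for the wrist camera it gives the pose at the moment of the call.
- sign_off(): hands the job in; it is judged then, once.
The state is a dict: "clock": time; "qpos": joint angles; "qd": joint speeds; "tau": joint torques, N m; "position": TCP position; "eef_rot": TCP orientation; "ft_force": force on the tool from outside, world axes, zero at the start; "moment": the same for the moment, N m; "finger_gap": finger opening in m; "grasp_force": force on a finger pad.
Only numpy, scipy, OpenCV 4.12 (cv2) and the standard library are available. Lean on these libraries where they do the work, as an engineer would, in place of code of your own. Each camera call takes 0.05 s, during which the arm holds its last target. There are 200 camera calls.

### The job

Check the end float of the heavy spindle heads that stand in a row on the bench: first clear whatever stands in their row (a tin, gourds) into the wooden tray, so that nothing is in the shafts' way. Then draw every shaft out by its knob against its front stop and leave it out until all are out, and after that push every shaft fully home again, noting how far each one travels: about 5 mm is sound, about 14 mm is worn. Put one bottle cap on the flat top of each worn head, none on a sound one (one or two are worn), and leave the heads, the marker pen and the eraser where they are.

Things in the scene. Friction and masses are not known exactly. Their poses are not given: they have to be found in the camera images.
- tray: open wooden tray 180 x 240 x 18 mm, walls 6 mm, floor about 6 mm thick, fixed to the bench; origin under its centre, x along the 180 mm side. The shade of the desk lamp hangs some 15 cm or more behind it: swing the arm round in front of it
- head_0: heavy (10 kg) grey spindle head that stands on the bench and stays put under a light pull, one of three or four in a row (absent ones give None): base plate 50 x 84 x 9 mm, block 46 mm wide, flat steel top plate 50 (x) x 56 (y) mm at height 64 mm; origin at bench level under the block's centre; its shaft points along its own -x, towards the robot
- top_0 (a point): centre of the upper face of head_0's flat top plate
- knob_0 (a point): middle of the grip barrel on the shaft of head_0 (moves with the shaft), 38 mm above the bench, 50 mm in front of the head's centre when home: black knob along the head's x, barrel 28 mm in diameter and 26 mm long, ending on the robot's side in a flange of 34 mm diameter, 5 mm thick, whose face is 18 mm in front of this point; behind the barrel 12 mm of bare 12 mm shaft
- shaft_0 (a joint): how far the shaft of head_0 is drawn out along the head's -x, m: 0 = fully home against the rear stop. Slides stiffly (about 1.5 N) and stays where it is left, with hard stops at both ends. Total end float about 5 mm on a sound head, about 14 mm on a worn one; only trying tells which
- head_1: heavy (10 kg) grey spindle head that stands on the bench and stays put under a light pull, one of three or four in a row (absent ones give None): base plate 50 x 84 x 9 mm, block 46 mm wide, flat steel top plate 50 (x) x 56 (y) mm at height 64 mm; origin at bench level under the block's centre; its shaft points along its own -x, towards the robot
- top_1 (a point): centre of the upper face of head_1's flat top plate
- knob_1 (a point): middle of the grip barrel on the shaft of head_1 (moves with the shaft), 38 mm above the bench, 50 mm in front of the head's centre when home: black knob along the head's x, barrel 28 mm in diameter and 26 mm long, ending on the robot's side in a flange of 34 mm diameter, 5 mm thick, whose face is 18 mm in front of this point; behind the barrel 12 mm of bare 12 mm shaft
- shaft_1 (a joint): how far the shaft of head_1 is drawn out along the head's -x, m: 0 = fully home against the rear stop. Slides stiffly (about 1.5 N) and stays where it is left, with hard stops at both ends. Total end float about 5 mm on a sound head, about 14 mm on a worn one; only trying tells which
- head_2: heavy (10 kg) grey spindle head that stands on the bench and stays put under a light pull, one of three or four in a row (absent ones give None): base plate 50 x 84 x 9 mm, block 46 mm wide, flat steel top plate 50 (x) x 56 (y) mm at height 64 mm; origin at bench level under the block's centre; its shaft points along its own -x, towards the robot
- top_2 (a point): centre of the upper face of head_2's flat top plate
- knob_2 (a point): middle of the grip barrel on the shaft of head_2 (moves with the shaft), 38 mm above the bench, 50 mm in front of the head's centre when home: black knob along the head's x, barrel 28 mm in diameter and 26 mm long, ending on the robot's side in a flange of 34 mm diameter, 5 mm thick, whose face is 18 mm in front of this point; behind the barrel 12 mm of bare 12 mm shaft
- shaft_2 (a joint): how far the shaft of head_2 is drawn out along the head's -x, m: 0 = fully home against the rear stop. Slides stiffly (about 1.5 N) and stays where it is left, with hard stops at both ends. Total end float about 5 mm on a sound head, about 14 mm on a worn one; only trying tells which
- head_3: heavy (10 kg) grey spindle head that stands on the bench and stays put under a light pull, one of three or four in a row (absent ones give None): base plate 50 x 84 x 9 mm, block 46 mm wide, flat steel top plate 50 (x) x 56 (y) mm at height 64 mm; origin at bench level under the block's centre; its shaft points along its own -x, towards the robot
- top_3 (a point): centre of the upper face of head_3's flat top plate
- knob_3 (a point): middle of the grip barrel on the shaft of head_3 (moves with the shaft), 38 mm above the bench, 50 mm in front of the head's centre when home: black knob along the head's x, barrel 28 mm in diameter and 26 mm long, ending on the robot's side in a flange of 34 mm diameter, 5 mm thick, whose face is 18 mm in front of this point; behind the barrel 12 mm of bare 12 mm shaft
- shaft_3 (a joint): how far the shaft of head_3 is drawn out along the head's -x, m: 0 = fully home against the rear stop. Slides stiffly (about 1.5 N) and stays where it is left, with hard stops at both ends. Total end float about 5 mm on a sound head, about 14 mm on a worn one; only trying tells which
- tin: varnish tin, cylinder 58 mm in diameter, 72 mm high, 0.14 to 0.26 kg; may be absent; origin at the centre of its underside
- gourd_a: squat dried gourd, round body 61 mm across, 41 mm high plus a short stem; may be absent; origin at the centre of its underside
- gourd_b: dried gourd like a potato, 57 mm (its x) x 47 mm (its y), 46 mm high; may be absent; origin at the centre of its underside
- cap_0: beige bottle cap standing on the bench, 25 mm in diameter, 17 mm high; serves as a tag; origin at the centre of its underside
- cap_1: beige bottle cap standing on the bench, 25 mm in diameter, 17 mm high; serves as a tag; origin at the centre of its underside
- marker_pen: marker pen, 135 mm long, a bystander behind the heads; origin under its middle
- rubber_eraser: pink eraser 20 x 44 x 12 mm, a bystander near the front edge; origin under its centre
Not all that is in view belongs to the job. What is shaped like the head_2 but purple is not meant.

How it is judged:
By the outcome, as a careful person would: the job done as asked, in the order asked, and still so for the second after the job is handed in, with the robot touching nothing.
Of head_0, head_1, head_2, head_3 only 3 to 4 are there at a start; the rules pass over those that are not, and their reading is None.
Of tin, gourd_a, gourd_b only 2 to 3 are there at a start; the rules pass over those that are not, and their reading is None.
At some moment in a run one of tin, gourd_a, gourd_b may be knocked a few centimetres aside while the robot is not near it.
Once in a run the grip may slacken for a moment while it holds something.
It also fails if it takes over 210 s, if anything falls off the work surface, if the arm or the gripper's body presses on something with over 40 N, if the wrist force passes 120 N, or if a joint passes its speed limit or range.

## Working session

There is one attempt and no reset: what is moved stays moved. The work goes in short steps, Python scripts to look and compute and a shell command to move; the robot and the scene stay as the last step left them, time stands still between calls to the robot, and variables do not carry over. Pictures are saved under pics/ and viewed, at most 14 in all, crops included, and the job is handed in when it is done.

```bash
ls; mkdir -p pics; python3 - <<'E'
from plant import *
import cv2,numpy as np
for n in("scene","top"):
    p,d=read_camera(n); cv2.imwrite(f"pics/{n}0.png",p); np.save(f"{n}0.npy",d); m=camera_model(n); print(n,m["vfov"],m["cx"],m["cy"],np.round(m["camera_from_world"],3).tolist())
s=sense();print(s["clock"],s["position"],s["eef_rot"],s["finger_gap"],s["ft_force"])
E
```

```text
pics
scene 57.81581658306548 320.9381081811232 201.95522906447312 [[-0.913, -0.407, -0.003, 0.548], [-0.221, 0.503, -0.836, 0.148], [0.342, -0.763, -0.549, 0.832], [0.0, 0.0, 0.0, 1.0]]
top 43.68580966563363 320.9714173693442 203.8617927094075 [[0.01, -1.0, 0.0, 0.09], [-0.981, -0.009, -0.194, 0.546], [0.194, 0.002, -0.981, 1.053], [0.0, 0.0, 0.0, 1.0]]
0.1 [ 0.24517938 -0.51959465  0.22671732] [-7.94413869e-04  9.75809273e-01  2.18622110e-01 -7.27861633e-05] 0.09408110700313364 [-0.48387225 -0.46470288  0.12624705]
```

View pics/top0.png

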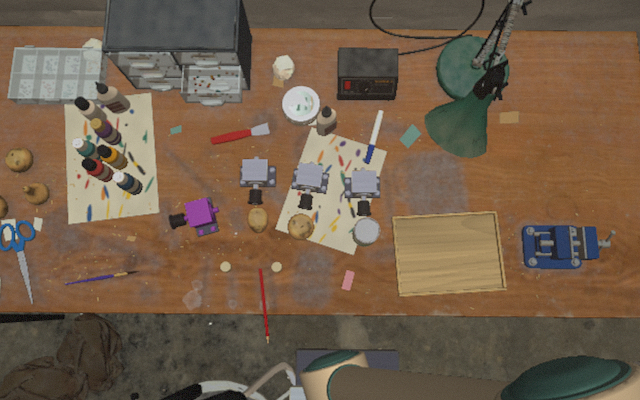

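View pics/scene0.png

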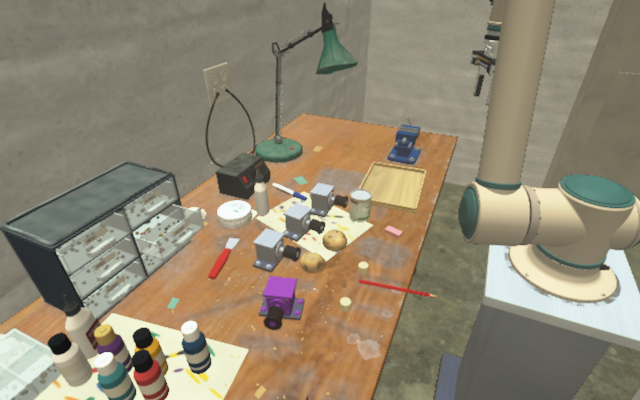

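The top view shows three grey heads at about (257,173), (310,178) and (363,183). The purple decoy is at (201,216). In the row are a potato-like gourd (258,218), a squat gourd (300,226) and the tin (367,231). The caps are at (225,267) and (277,267), the eraser at (348,280) and the marker at (373,137). The gourds at far left, (19,160) and (36,193), are outside the row and not meant.

```bash
cat > h.py <<'E'
from plant import *
import cv2,numpy as np
from scipy.spatial.transform import Rotation as R
def cloud(n,d=None,m=None):
    m=m or camera_model(n)
    if d is None: _,d=read_camera(n)
    f=200/np.tan(np.radians(m["vfov"]/2)); v,u=np.mgrid[:400,:640]
    P=np.stack([(u-m["cx"])/f*d,(v-m["cy"])/f*d,d],-1); T=np.linalg.inv(m["camera_from_world"])
    return P@T[:3,:3].T+T[:3,3]
def proj(n,p,m=None):
    m=m or camera_model(n); f=200/np.tan(np.radians(m["vfov"]/2)); q=m["camera_from_world"]@np.r_[p,1]
    return q[0]/q[2]*f+m["cx"],q[1]/q[2]*f+m["cy"]
def st():
    s=sense(); w,x,y,z=s["eef_rot"]; r=R.from_quat([x,y,z,w]); return s,r
def delta(p):
    "world target -> tool-axis shift in full-scale units"
    s,r=st(); return np.round(r.inv().apply(np.array(p)-s["position"])/.15,3)
E
python3 - <<'E'
from h import *
W=cloud("top",np.load("top0.npy")); p=cv2.imread("pics/top0.png")
cv2.imwrite("pics/crop1.png",cv2.resize(p[120:300,150:400],None,fx=3.2,fy=3.2,interpolation=cv2.INTER_CUBIC))
z=W[...,2]; print("bench z",np.median(z[260:300,140:210]))
def box(n,u0,v0,u1,v1,lo,hi):
    m=np.zeros(z.shape,bool); m[v0:v1,u0:u1]=1; m&=(z>lo)&(z<hi); P=W[m]
    r=cv2.minAreaRect((P[:,:2]*1000).astype(np.float32)); print(n,m.sum(),np.round(P.mean(0),3),"rect mm",np.round(r[0],0),np.round(r[1],0),round(r[2],1))
box("top2",235,150,280,200,.058,.075);box("top1",285,155,333,205,.058,.075);box("top0",340,160,390,205,.058,.075)
box("knobA",240,185,275,207,.03,.056);box("knobB",290,190,318,211,.03,.056);box("knobC",350,195,378,216,.03,.056)
box("gb",240,205,275,240,.012,.06);box("ga",280,210,320,245,.012,.06);box("tin",345,215,390,250,.062,.085)
box("cap",215,255,236,280,.010,.03);box("cap",267,257,288,278,.010,.03)
box("tray",380,200,520,305,.012,.03);box("eraser",335,260,360,300,.006,.03); box("purple",165,190,225,245,.058,.075)
box("lamp",420,90,495,160,.02,.5); P=W[90:160,420:490].reshape(-1,3); P=P[P[:,2]>.05]; print(P.min(0),P.max(0))
E
```

```text
bench z -0.00029040220400378125
top2 551 [0.619 0.245 0.064] rect mm [619. 245.] [56. 50.] 89.5
top1 550 [0.61  0.123 0.064] rect mm [610. 123.] [56. 52.] 82.9
top0 576 [0.595 0.002 0.064] rect mm [595.   1.] [53. 56.] 0.1
knobA 205 [0.564 0.244 0.048] rect mm [569. 244.] [31. 42.] 87.6
knobB 218 [0.555 0.13  0.047] rect mm [561. 130.] [32. 45.] 81.8
knobC 238 [0.544 0.002 0.047] rect mm [547.  -1.] [46. 37.] 2.8
gb 426 [0.511 0.238 0.038] rect mm [512. 239.] [57. 45.] 3.7
ga 562 [0.498 0.142 0.034] rect mm [500. 143.] [59. 59.] 48.6
tin 540 [ 0.486 -0.003  0.069] rect mm [486.  -3.] [56. 56.] 83.0
cap 91 [0.408 0.309 0.017] rect mm [408. 309.] [22. 22.] 58.5
cap 87 [0.409 0.195 0.017] rect mm [408. 194.] [20. 22.] 1.7
tray 1048 [ 0.444 -0.192  0.017] rect mm [ 444. -191.] [180. 241.] 3.9
eraser 175 [0.381 0.035 0.011] rect mm [388.  33.] [20. 58.] 74.3
purple 586 [0.523 0.365 0.064] rect mm [523. 366.] [57. 53.] 15.9
lamp 3405 [ 0.612 -0.125  0.388] rect mm [ 707. -156.] [113. 298.] 71.8
[ 0.330061   -0.18098133  0.34160152] [0.65991395 0.09317678 1.13905789]
```

View pics/crop1.png

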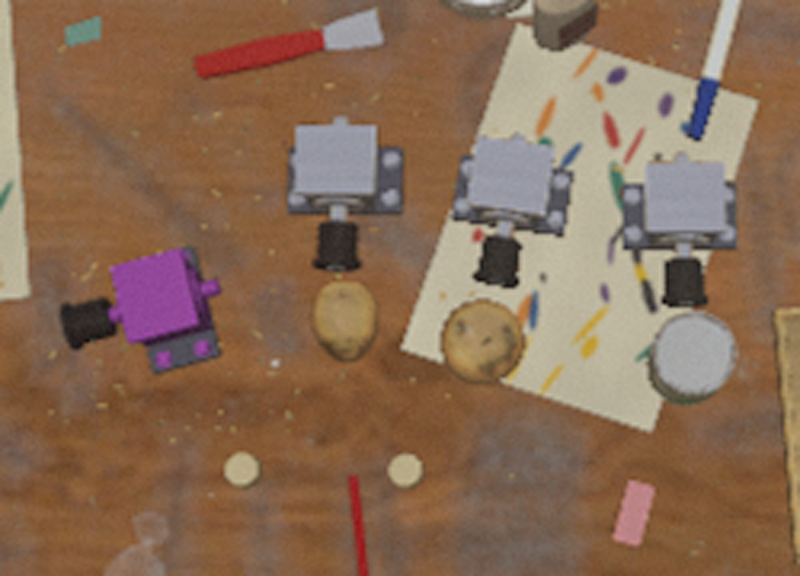

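The crop shows the three grey heads with black knobs towards the robot, and the purple look-alike lying turned at far left, which I will not touch. The marks agree with the descriptions: tin (685,357), squat gourd (482,340), potato gourd (345,320) in crop pixels. Tin first.

```bash
python3 -m inch '[0,0,0,0,0,0.0702, 0,0,0,0,0,0.0702, 0,0,0,0,0,0.0702, 0,-0.34,0,0,0,0, 0,-0.34,0,0,0,0, 0,-0.34,0,0,0,0, 0,-0.34,0,0,0,0, 0,-0.34,0,0,0,0, 0.2,-0.34,0,0,0,0, 0.2,-0.34,0,0,0,0, 0.2,-0.34,0,0,0,0, 0.2,-0.34,0,0,0,0, 0.2,-0.34,0,0,0,0, 0.3,0,0,0,0,0, 0.3,0,0,0,0,0, 0,0,0,0,0,0, 0,0,0,0,0,0]' 0.0 20
python3 - <<'E'
from h import *
s,r=st(); print(r.as_matrix().round(3).tolist(), delta([.486,-.003,.045]))
p,d=read_camera("wrist"); cv2.imwrite("pics/w1.png",p); W=cloud("wrist",d); z=W[...,2]
m=(z>.062)&(z<.08)&(W[...,0]<.53)&(abs(W[...,1])<.06); print(m.sum(),W[m].mean(0),W[m].min(0),W[m].max(0))
E
```

```text
clock: 2.22
position: [0.4844, -0.01, 0.2268]
eef_rot: [-0.0, 1.0, -0.0, -0.001]
ft_force: [-0.7, 0.1, 0.2]
finger_gap: 0.0941
grasp_force: 0.0
[[1.0, -0.0, -0.003], [-0.0, -1.0, 0.0], [-0.003, -0.0, -1.0]] [ 0.014 -0.046  1.212]
2738 [ 0.48483766 -0.00425989  0.07023983] [ 0.4557338  -0.03216021  0.06209136] [0.51383101 0.02412429 0.07447424]
```

View pics/w1.png

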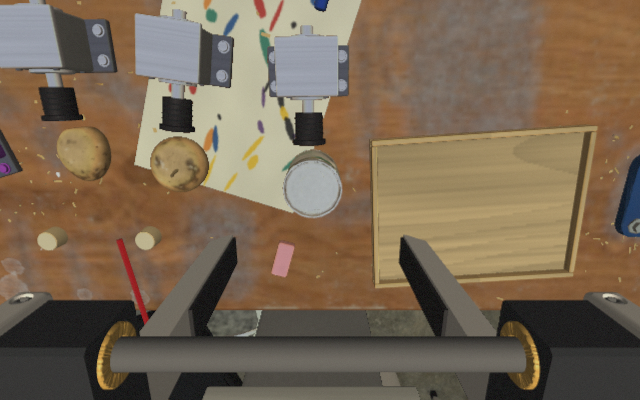

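The wrist view shows the tin at (312,188), gourd_a at (180,164), gourd_b at (83,153), the tray at right, the caps at (52,239) and (147,238), and the eraser at (283,260).

```bash
python3 -m inch '[0.01,-0.04,0.24,0,0,0, 0,0,0.24,0,0,0, 0,0,0.24,0,0,0, 0,0,0.24,0,0,0, 0,0,0.24,0,0,0, 0,0,0,0,0,0]' && python3 -m inch '[0,0,0,0,0,0, 0,0,0,0,0,0, 0,0,0,0,0,0, 0,0,0,0,0,0, 0,0,0,0,0,0, 0,0,0,0,0,0]' 1 20 && python3 -m inch '[0,0,-0.2,0,0,0, 0,0,-0.2,0,0,0, 0,0,-0.2,0,0,0, 0,0,0,0,0,0]'; python3 -c "
from h import *
print(delta([.40,-.13,.055]))"
```

```text
clock: 3.02
position: [0.4836, -0.004, 0.046]
eef_rot: [-0.0, 1.0, -0.001, -0.003]
ft_force: [-0.6, 0.1, 0.2]
finger_gap: 0.0944
grasp_force: 0.0
clock: 3.78
position: [0.4874, -0.0043, 0.0481]
eef_rot: [0.0, 1.0, -0.0, 0.0]
ft_force: [-1.2, -1.1, 6.3]
finger_gap: 0.0573
grasp_force: 20.0
clock: 4.28
position: [0.4885, -0.0043, 0.1389]
eef_rot: [0.0, 1.0, -0.0, 0.002]
ft_force: [0.9, -1.0, -1.3]
finger_gap: 0.0569
grasp_force: 20.0
[-0.592  0.838  0.557]
```

```bash
python3 -m inch '[-0.15,0.21,0,0,0,0, -0.15,0.21,0,0,0,0, -0.15,0.21,0,0,0,0, -0.14,0.21,0,0,0,0, 0,0,0,0,0,0, 0,0,0.18,0,0,0, 0,0,0.18,0,0,0, 0,0,0.1,0,0,0, 0,0,0.07,0,0,0, 0,0,0,0,0,0]'; python3 -c "
from h import *
print(delta([.40,-.13,.055]))"
```

```text
clock: 5.52
position: [0.3979, -0.1293, 0.057]
eef_rot: [-0.001, 1.0, 0.0, -0.001]
ft_force: [-0.8, 0.4, -1.2]
finger_gap: 0.0571
grasp_force: 20.0
[0.014 0.004 0.013]
```

```bash
python3 -m inch '[0,0,0.013,0,0,0, 0,0,0,0,0,0]' && python3 -m inch '[0,0,0,0,0,0, 0,0,0,0,0,0, 0,0,-0.1,0,0,0, 0,0,-0.3,0,0,0, 0,0,-0.3,0,0,0, 0,0,-0.3,0,0,0, 0.05,-0.3,0,0,0,0, 0.12,-0.3,0,0,0,0, 0.12,-0.3,0,0,0,0, 0.12,-0.3,0,0,0,0, 0.12,-0.3,0,0,0,0, 0.12,-0.3,0,0,0,0, 0,0,0,0,0,0, 0,0,0,0,0,0]' 0.22 20
cat > look.py <<'E'
from h import *
import sys
p,d=read_camera("wrist"); cv2.imwrite("pics/%s.png"%sys.argv[1],p); W=cloud("wrist",d); z=W[...,2]; np.save("W.npy",W)
hsv=cv2.cvtColor(p,cv2.COLOR_BGR2HSV)
s,r=st(); print(s["position"].round(4) if hasattr(s["position"],"round") else s["position"])
# things above bench: connected comps
m=((z>.012)&(z<.056)&(hsv[...,1]>60)).astype(np.uint8); m[300:]=0
n,l,stt,c=cv2.connectedComponentsWithStats(cv2.morphologyEx(m,cv2.MORPH_OPEN,np.ones((3,3),np.uint8)))
for i in range(1,n):
    if stt[i,4]>150:
        P=W[l==i]; q=cv2.minAreaRect((P[:,:2]*1000).astype(np.float32)); print(c[i].round(),stt[i,4],P.mean(0).round(3),"max z",P[:,2].max().round(3),np.round(q[0]),np.round(q[1]),round(q[2]))
E
python3 look.py w2
```

```text
clock: 5.78
position: [0.3989, -0.1302, 0.0564]
eef_rot: [0.0, 1.0, -0.0, 0.0]
ft_force: [-0.2, -1.1, -1.4]
finger_gap: 0.0569
grasp_force: 20.0
clock: 7.52
position: [0.4955, 0.1395, 0.2058]
eef_rot: [0.0, 1.0, 0.0, -0.0]
ft_force: [0.2, -0.3, 1.4]
finger_gap: 0.0732
grasp_force: 0.0
[0.4954 0.1391 0.2059]
[482.   8.] 200 [ 0.658 -0.013  0.014] max z 0.017 [659. -13.] [11. 16.] 73
[110. 152.] 1279 [0.53  0.337 0.04 ] max z 0.056 [530. 334.] [46. 19.] 15
[220. 166.] 2159 [0.515 0.234 0.039] max z 0.047 [511. 237.] [56. 44.] 1
[540. 196.] 1912 [ 0.477 -0.097  0.017] max z 0.021 [ 442. -133.] [172. 123.] 4
[316. 178.] 2610 [0.503 0.141 0.035] max z 0.049 [499. 141.] [59. 60.] 47
[169. 256.] 301 [0.409 0.306 0.017] max z 0.02 [408. 307.] [22. 22.] 83
[269. 256.] 278 [0.409 0.194 0.017] max z 0.02 [408. 194.] [21. 23.] 67
[564. 260.] 329 [ 0.418 -0.115  0.045] max z 0.056 [ 416. -114.] [ 7. 34.] 38
```

```bash
python3 -m inch '[0.02,-0.018,0.23,0,0,0, 0,0,0.23,0,0,0, 0,0,0.25,0,0,0, 0,0,0.25,0,0,0, 0,0,0.21,0,0,0, 0,0,0,0,0,0]' 0 && python3 -m inch '[0,0,0,0,0,0, 0,0,0,0,0,0, 0,0,0,0,0,0, 0,0,0,0,0,0, 0,0,0,0,0,0]' 1 20 && python3 -m inch '[0,0,-0.2,0,0,0, 0,0,-0.2,0,0,0, 0,0,-0.2,0,0,0, 0,0,-0.1,0,0,0, 0,0,0,0,0,0]'; python3 -c "
from h import *
print(delta([.485,-.195,.037]))"
```

```text
clock: 8.32
position: [0.4968, 0.1409, 0.0289]
eef_rot: [0.001, 1.0, -0.001, -0.003]
ft_force: [0.1, 0.7, -0.5]
finger_gap: 0.094
grasp_force: 0.0
clock: 8.95
position: [0.4995, 0.1426, 0.0313]
eef_rot: [0.0, 1.0, 0.0, 0.001]
ft_force: [-1.6, -1.0, 6.2]
finger_gap: 0.0584
grasp_force: 20.0
clock: 9.57
position: [0.4994, 0.1427, 0.136]
eef_rot: [-0.0, 1.0, -0.0, 0.001]
ft_force: [0.2, -0.1, 0.0]
finger_gap: 0.0585
grasp_force: 20.0
[-0.097  2.251  0.659]
```

```bash
python3 -m inch '[-0.012,0.281,0,0,0,0, -0.012,0.281,0,0,0,0, -0.012,0.281,0,0,0,0, -0.012,0.281,0,0,0,0, -0.012,0.281,0,0,0,0, -0.012,0.281,0,0,0,0, -0.012,0.281,0,0,0,0, -0.012,0.281,0,0,0,0, 0,0,0,0,0,0, 0,0,0.2,0,0,0, 0,0,0.2,0,0,0, 0,0,0.15,0,0,0, 0,0,0.09,0,0,0, 0,0,0,0,0,0, 0,0,0,0,0,0]'
```

```text
clock: 11.45
position: [0.4849, -0.1946, 0.04]
eef_rot: [0.0, 1.0, 0.0, 0.0]
ft_force: [-0.6, 0.1, -1.2]
finger_gap: 0.0585
grasp_force: 20.0
```

```bash
python3 -m inch '[0,0,0.013,0,0,0, 0,0,0,0,0,0]' && python3 -m inch '[0,0,0,0,0,0, 0,0,0,0,0,0, 0,0,-0.1,0,0,0, 0,0,-0.3,0,0,0, 0,0,-0.36,0,0,0, 0,0,-0.36,0,0,0, 0,-0.32,0,0,0,0, 0,-0.32,0,0,0,0, 0.02,-0.32,0,0,0,0, 0.02,-0.32,0,0,0,0, 0.02,-0.32,0,0,0,0, 0.02,-0.32,0,0,0,0, 0.02,-0.32,0,0,0,0, 0.02,-0.32,0,0,0,0, 0.02,-0.32,0,0,0,0, 0,0,0,0,0,0, 0,0,0,0,0,0]' 0.22 20; python3 look.py w3
```

```text
clock: 11.7
position: [0.4847, -0.1948, 0.038]
eef_rot: [0.0, 1.0, -0.0, 0.0]
ft_force: [0.2, -0.2, -1.5]
finger_gap: 0.0583
grasp_force: 20.0
clock: 13.82
position: [0.5054, 0.237, 0.2061]
eef_rot: [0.0, 1.0, 0.0, 0.0]
ft_force: [-1.1, -0.3, -0.3]
finger_gap: 0.0733
grasp_force: 0.0
[0.5055 0.2365 0.206 ]
[588.  13.] 342 [ 0.664 -0.014  0.015] max z 0.017 [664. -14.] [12. 26.] 73
[16. 98.] 1084 [0.589 0.514 0.038] max z 0.056 [588. 518.] [16. 36.] 81
[213. 161.] 764 [0.531 0.337 0.041] max z 0.056 [532. 335.] [45. 19.] 22
[316. 176.] 2029 [0.516 0.238 0.039] max z 0.047 [511. 239.] [46. 56.] 89
[604. 219.] 1341 [ 0.461 -0.075  0.017] max z 0.021 [450. -75.] [ 31. 156.] 84
[355. 264.] 269 [0.41  0.194 0.017] max z 0.02 [408. 194.] [21. 23.] 29
```

View pics/w3.png

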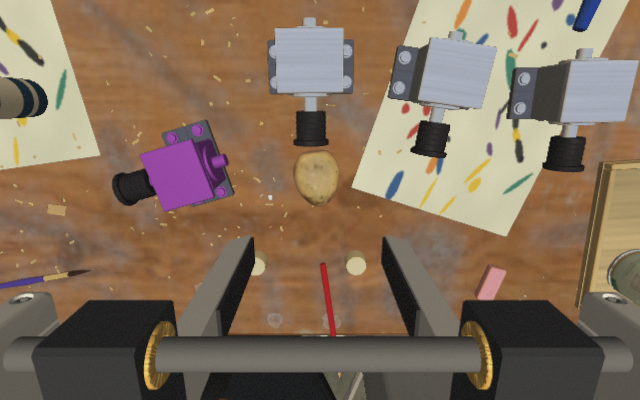

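The wrist view shows gourd_b at (316,176) right before knob 2; the shafts of the other two are clear.

```bash
python3 -m inch '[0.037,-0.015,0.23,0,0,0, 0,0,0.23,0,0,0, 0,0,0.25,0,0,0, 0,0,0.25,0,0,0, 0,0,0.21,0,0,0, 0,0,0,0,0,0]' 0.1 && python3 -m inch '[0,0,0,0,0,0, 0,0,0,0,0,0, 0,0,0,0,0,0, 0,0,0,0,0,0, 0,0,0,0,0,0]' 1 20 && python3 -m inch '[0,0,-0.2,0,0,0, 0,0,-0.2,0,0,0, 0,0,-0.2,0,0,0, 0,0,-0.1,0,0,0, 0,0,0,0,0,0]'; python3 -c "
from h import *
print(delta([.40,-.245,.037]))"
```

```text
clock: 14.62
position: [0.5095, 0.2375, 0.0283]
eef_rot: [0.001, 1.0, -0.001, -0.003]
ft_force: [0.9, 0.0, 0.6]
finger_gap: 0.0844
grasp_force: 0.0
clock: 15.25
position: [0.5115, 0.2396, 0.0306]
eef_rot: [0.0, 1.0, 0.0, 0.0]
ft_force: [-0.2, -0.3, 4.0]
finger_gap: 0.0455
grasp_force: 20.0
clock: 15.88
position: [0.5116, 0.2398, 0.1356]
eef_rot: [-0.0, 1.0, -0.0, 0.001]
ft_force: [-0.1, -1.0, -1.5]
finger_gap: 0.0448
grasp_force: 20.0
[-0.745  3.233  0.655]
```

```bash
python3 -m inch '[-0.075,0.323,0,0,0,0, -0.075,0.323,0,0,0,0, -0.075,0.323,0,0,0,0, -0.075,0.323,0,0,0,0, -0.075,0.323,0,0,0,0, -0.075,0.323,0,0,0,0, -0.075,0.323,0,0,0,0, -0.075,0.323,0,0,0,0, -0.075,0.323,0,0,0,0, -0.075,0.323,0,0,0,0, 0,0,0,0,0,0, 0,0,0.2,0,0,0, 0,0,0.2,0,0,0, 0,0,0.15,0,0,0, 0,0,0.09,0,0,0, 0,0,0.013,0,0,0, 0,0,0,0,0,0]' && python3 -m inch '[0,0,0,0,0,0, 0,0,0,0,0,0, 0,0,-0.1,0,0,0, 0,0,-0.3,0,0,0, 0,0,-0.36,0,0,0, 0,0,-0.36,0,0,0, 0,-0.33,0,0,0,0, 0.05,-0.33,0,0,0,0, 0.1,-0.33,0,0,0,0, 0.1,-0.33,0,0,0,0, 0.1,-0.33,0,0,0,0, 0,-0.33,0,0,0,0, 0,-0.33,0,0,0,0, 0,0,0,0,0,0, 0,0,0,0,0,0]' 0.35 20
cat > heads.py <<'E'
from h import *
import sys
p,d=read_camera("wrist"); cv2.imwrite("pics/%s.png"%sys.argv[1],p); W=cloud("wrist",d)
z=W[...,2]; s,r=st(); print(np.round(s["position"],4))
hsv=cv2.cvtColor(p,cv2.COLOR_BGR2HSV)
for n,x,y in(("0",.595,.001),("1",.610,.123),("2",.619,.245)):
    near=(np.hypot(W[...,0]-x,W[...,1]-y)<.05)
    m=near&(z>.060)&(z<.068); P=W[m]; 
    if m.sum()<300: print(n,"few");continue
    q=cv2.minAreaRect((P[:,:2]*1000).astype(np.float32))
    nk=(np.hypot(W[...,0]-x+.058,W[...,1]-y)<.04)&(hsv[...,2]<70)&(z>.030)&(z<.058)&(W[...,0]<x-.03); K=W[nk]
    a=(q[2]+45)%90-45; u=np.array([np.cos(np.radians(a)),np.sin(np.radians(a))]); t=np.array(q[0])/1000
    k=(K[:,:2]-t)@u; w=(K[:,:2]-t)@[-u[1],u[0]]
    print(n,"top",np.round(q[0],1),np.round(q[1],1),"yaw",round(a,1),"knob n",len(k),"along",np.percentile(k,[1,5,50,95,99]).round(4),"lat",np.median(w).round(4),"mean",K.mean(0).round(4))
E
python3 heads.py w4
```

```text
clock: 18.0
position: [0.3989, -0.2447, 0.0374]
eef_rot: [0.0, 1.0, 0.0, 0.0]
ft_force: [-0.3, -0.1, -0.3]
finger_gap: 0.0453
grasp_force: 20.0
clock: 19.88
position: [0.4511, 0.1013, 0.2053]
eef_rot: [0.0, 1.0, 0.0, 0.0]
ft_force: [0.4, -0.0, 0.2]
finger_gap: 0.061
grasp_force: 0.0
[0.4512 0.1008 0.2053]
0 top [ 5.886e+02 -1.000e-01] [39.8 56.7] yaw 0.1 knob n 1143 along [-0.0649 -0.064  -0.0505 -0.0365 -0.0355] lat 0.0029 mean [0.5382 0.0019 0.05  ]
1 top [594.7 122.7] [58.2 28.5] yaw -1.3 knob n 1112 along [-0.058  -0.0561 -0.0427 -0.0291 -0.0274] lat 0.0036 mean [0.5521 0.1275 0.0503]
2 top [600.5 243.2] [16.6 56.8] yaw 1.0 knob n 1293 along [-0.0532 -0.0525 -0.0385 -0.0246 -0.0235] lat -0.0047 mean [0.5619 0.2387 0.0492]
```

View pics/w4.png

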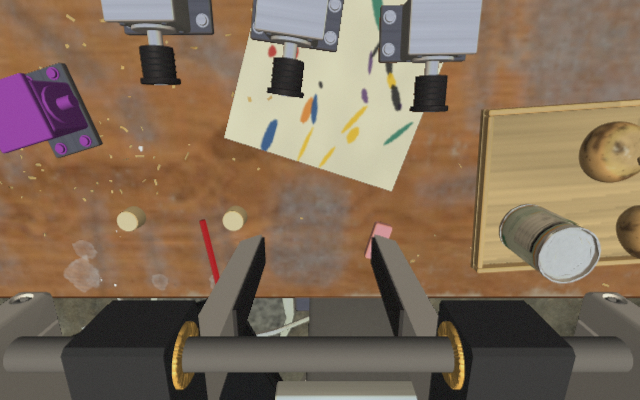

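All three obstacles are in the tray (tin (565,240), gourds at (615,150) and (635,230)). The knobs are at (158,64), (288,77) and (430,91) with the way in front of them clear. I hover over head 1 first for a straight view.

```bash
python3 -m inch '[0.35,-0.18,0,0,0,0, 0,0,0,0,0,0, 0,0,0,0,0,0]' ; python3 heads.py w5; python3 -m inch '[0.05,-0.38,0,0,0,0, 0,-0.38,0,0,0,0, 0,0,0,0,0,0, 0,0,0,0,0,0]' ; python3 heads.py w6
```

```text
clock: 20.3
position: [0.5032, 0.1272, 0.2047]
eef_rot: [0.0, 1.0, -0.001, -0.001]
ft_force: [-0.1, -0.4, -0.1]
finger_gap: 0.0612
grasp_force: 0.0
[0.5028 0.1273 0.2049]
0 top [593.6   0.9] [51.2 56.9] yaw 1.2 knob n 1076 along [-0.0696 -0.0685 -0.0549 -0.0406 -0.0394] lat 0.0044 mean [0.5386 0.0033 0.0498]
1 top [607.7 121.9] [56.  51.3] yaw -7.8 knob n 1010 along [-0.0706 -0.0695 -0.0562 -0.0421 -0.0408] lat 0.0 mean [0.5521 0.1295 0.0504]
2 top [618.  244.2] [50.1 56.6] yaw 0.1 knob n 1102 along [-0.0706 -0.0696 -0.0561 -0.042  -0.0409] lat -0.0048 mean [0.5619 0.2402 0.0498]
clock: 20.85
position: [0.5104, 0.2414, 0.2052]
eef_rot: [0.001, 1.0, -0.0, -0.0]
ft_force: [-0.4, -0.8, -0.4]
finger_gap: 0.0612
grasp_force: 0.0
[0.5106 0.241  0.2052]
0 top [5.944e+02 4.000e-01] [49.6 58.1] yaw 0.1 knob n 1230 along [-0.0704 -0.0692 -0.0554 -0.0409 -0.0399] lat 0.0067 mean [0.539  0.0055 0.0482]
1 top [608.4 121.6] [56.3 51.1] yaw -8.1 knob n 1033 along [-0.0707 -0.0698 -0.0564 -0.0425 -0.0413] lat 0.004 mean [0.553  0.1326 0.0498]
2 top [618.5 243.9] [50.3 56.1] yaw 0.3 knob n 1032 along [-0.0706 -0.0695 -0.0558 -0.0416 -0.0406] lat -0.0003 mean [0.5626 0.2433 0.0503]
```

```bash
python3 -m inch '[0.38,-0.016,0.25,0,0,0, 0,0,0.25,0,0,0, 0,0,0.25,0,0,0, 0,0,0.22,0,0,0, 0,0,0.12,0,0,0, 0,0,0,0,0,0, 0,0,0,0,0,0]'; python3 -c "
from h import *
print(delta([.5675,.2435,.041]))"
```

```text
clock: 21.78
position: [0.5642, 0.2439, 0.0458]
eef_rot: [-0.0, 1.0, -0.001, 0.001]
ft_force: [1.0, -0.1, -0.5]
finger_gap: 0.0613
grasp_force: 0.0
[0.022 0.003 0.032]
```

```bash
python3 -m inch '[0.02,0.003,0.03,0,0,0, 0,0,0,0,0,0]' && python3 -m inch '[0,0,0,0,0,0, 0,0,0,0,0,0, 0,0,0,0,0,0, 0,0,0,0,0,0, 0,0,0,0,0,0]' 1 10 && for i in 1 2 ; do python3 -m inch '[-0.01,0,0,0,0,0, 0,0,0,0,0,0]'; done
```

```text
clock: 22.02
position: [0.5669, 0.2442, 0.0407]
eef_rot: [-0.0, 1.0, -0.0, 0.001]
ft_force: [-0.2, 0.4, -0.5]
finger_gap: 0.061
grasp_force: 0.0
clock: 22.65
position: [0.5663, 0.2436, 0.0402]
eef_rot: [0.001, 1.0, 0.0, -0.0]
ft_force: [-0.3, -2.4, 0.4]
finger_gap: 0.0275
grasp_force: 10.0
clock: 22.9
position: [0.5652, 0.2437, 0.0403]
eef_rot: [0.001, 1.0, 0.0, 0.0]
ft_force: [1.2, -4.2, 0.1]
finger_gap: 0.0275
grasp_force: 10.0
clock: 23.15
position: [0.5634, 0.2437, 0.0403]
eef_rot: [0.001, 1.0, 0.0, 0.0]
ft_force: [1.7, -4.5, 0.9]
finger_gap: 0.0276
grasp_force: 10.0
```

```bash
for i in 1 2 3; do python3 -m inch '[-0.01,0,0,0,0,0, 0,0,0,0,0,0]' | grep -E "posi|ft_"; done
```

```text
position: [0.5618, 0.2436, 0.0403]
ft_force: [1.8, -4.4, 1.0]
position: [0.5603, 0.2436, 0.0403]
ft_force: [1.4, -5.4, 0.2]
position: [0.5588, 0.2436, 0.0402]
ft_force: [0.6, -5.4, 0.8]
```

```bash
for i in 1 2 3 4 5 6; do python3 -m inch '[-0.01,0,0,0,0,0, 0,0,0,0,0,0]' | grep -E "posi|ft_"; done
```

```text
position: [0.5573, 0.2436, 0.0402]
ft_force: [1.3, -4.9, 0.7]
position: [0.5559, 0.2436, 0.0403]
ft_force: [1.9, -5.7, 0.1]
position: [0.5558, 0.2436, 0.0403]
ft_force: [3.3, -6.1, -1.5]
position: [0.5557, 0.2436, 0.0403]
ft_force: [6.0, -5.8, -3.7]
position: [0.5557, 0.2436, 0.0403]
ft_force: [8.4, -6.0, -5.3]
position: [0.5555, 0.2436, 0.0404]
ft_force: [11.2, -6.6, -8.3]
```

```bash
python3 -m inch '[0.015,0,0,0,0,0, 0.01,0,0,0,0,0, 0,0,0,0,0,0]' | grep -E "posi|ft_"; python3 -m inch '[0,0,0,0,0,0, 0,0,0,0,0,0, 0,0,0,0,0,0]' 0.35|grep -E "posi|ft|gap"; python3 -m inch '[0,0,-0.2,0,0,0, 0,0,-0.3,0,0,0, 0,0,-0.3,0,0,0, -0.25,0,-0.25,0,0,0, -0.1,0.39,0,0,0,0.0667, 0,0.36,0,0,0,0, 0,0,0,0,0,0, 0,0,0,0,0,0]'; python3 heads.py w7; python3 -c "
from h import *
u=np.array([np.cos(np.radians(-8)),np.sin(np.radians(-8))]); t=np.array([.6085,.122])-.0525*u; print(t, delta([*t,.041])); s,r=st(); print(r.as_euler('xyz',degrees=True))"
```

```text
position: [0.5556, 0.2436, 0.0403]
ft_force: [3.8, -5.9, -2.0]
position: [0.5532, 0.2449, 0.0402]
ft_force: [-0.5, 0.1, 0.1]
finger_gap: 0.0542
clock: 27.15
position: [0.4937, 0.133, 0.1979]
eef_rot: [-0.001, 0.998, -0.07, 0.0]
ft_force: [-0.2, 0.8, 0.3]
finger_gap: 0.0609
grasp_force: 0.0
[0.4939 0.1333 0.1978]
0 top [593.9   1.1] [51.4 56.9] yaw 1.0 knob n 1188 along [-0.0694 -0.0683 -0.0548 -0.0406 -0.0394] lat 0.0042 mean [0.539  0.0035 0.0495]
1 top [609.  122.1] [56.1 50.1] yaw -8.1 knob n 1065 along [-0.0718 -0.0707 -0.0574 -0.043  -0.042 ] lat -0.0006 mean [0.5522 0.1296 0.0503]
2 top [618.4 244.5] [51.2 56.5] yaw 0.6 knob n 1102 along [-0.0811 -0.0801 -0.0667 -0.0528 -0.0516] lat -0.0044 mean [0.5517 0.2402 0.0493]
[0.55651093 0.12930659] [ 0.417 -0.03   1.046]
[-1.79940783e+02 -1.14299257e-02 -8.00328384e+00]
```

```bash
python3 -m inch '[0.415,-0.03,0.2,0,0,0, 0,0,0.25,0,0,0, 0,0,0.25,0,0,0, 0,0,0.22,0,0,0, 0,0,0.12,0,0,0, 0,0,0,0,0,0, 0,0,0,0,0,0]' 0.35 10 |grep posi; python3 -c "
from h import *
print(delta([.5565,.1293,.041]))"
```

```text
position: [0.5506, 0.1295, 0.0452]
[ 0.039 -0.004  0.028]
```

```bash
python3 -m inch '[0.035,-0.004,0.028,0,0,0, 0,0,0,0,0,0]' |grep posi&& python3 -m inch '[0,0,0,0,0,0, 0,0,0,0,0,0, 0,0,0,0,0,0, 0,0,0,0,0,0, 0,0,0,0,0,0]' 1 10 && for i in 1 2 3 4; do python3 -m inch '[-0.01,0,0,0,0,0, 0,0,0,0,0,0]'| grep -E "posi|ft_"; done
```

```text
position: [0.556, 0.1285, 0.041]
clock: 28.95
position: [0.5551, 0.1289, 0.0405]
eef_rot: [-0.0, 0.998, -0.07, 0.0]
ft_force: [0.5, 2.5, 0.3]
finger_gap: 0.0272
grasp_force: 10.0
position: [0.5542, 0.129, 0.0406]
ft_force: [3.0, 3.6, -0.6]
position: [0.5523, 0.1293, 0.0406]
ft_force: [1.8, 4.8, -0.9]
position: [0.5506, 0.1295, 0.0406]
ft_force: [1.8, 6.2, -1.0]
position: [0.5491, 0.1297, 0.0406]
ft_force: [2.1, 3.8, -0.3]
```

```bash
for i in 1 2 3 4 5; do python3 -m inch '[-0.01,0,0,0,0,0, 0,0,0,0,0,0]'| grep -E "posi|ft_"; done
```

```text
position: [0.5476, 0.1299, 0.0406]
ft_force: [1.1, 4.1, -1.5]
position: [0.5461, 0.1301, 0.0406]
ft_force: [2.0, 4.8, -0.5]
position: [0.5451, 0.1303, 0.0406]
ft_force: [3.0, 5.0, -1.7]
position: [0.5451, 0.1303, 0.0406]
ft_force: [4.2, 4.1, -4.1]
position: [0.545, 0.1303, 0.0406]
ft_force: [8.1, 4.4, -6.4]
```

```bash
python3 -m inch '[0.012,0,0,0,0,0, 0.01,0,0,0,0,0, 0,0,0,0,0,0]' | grep -E "posi|ft_"; python3 -m inch '[0,0,0,0,0,0, 0,0,0,0,0,0, 0,0,0,0,0,0]' 0.35|grep -E "posi|ft|gap"; python3 -m inch '[0,0,-0.2,0,0,0, 0,0,-0.3,0,0,0, 0,0,-0.3,0,0,0, -0.3,0,-0.25,0,0,0, -0.1,0,0,0,0,-0.071, 0,0.4,0,0,0,0, 0,0.4,0,0,0,0, 0,0,0,0,0,0, 0,0,0,0,0,0]'; python3 heads.py w8; python3 -c "
from h import *
print(delta([.542,.0005,.041])); s,r=st(); print(r.as_euler('xyz',degrees=True))"
```

```text
position: [0.5451, 0.1303, 0.0406]
ft_force: [1.9, 4.7, -0.2]
position: [0.5444, 0.1293, 0.0404]
ft_force: [0.1, 0.1, -0.4]
finger_gap: 0.0539
clock: 33.08
position: [0.4862, 0.0182, 0.1979]
eef_rot: [-0.0, 1.0, 0.004, -0.0]
ft_force: [0.0, 0.4, 0.2]
finger_gap: 0.0612
grasp_force: 0.0
[0.4863 0.0188 0.1979]
0 top [593.8   1.2] [51.3 55.9] yaw 1.2 knob n 1062 along [-0.0698 -0.0686 -0.0552 -0.0408 -0.0397] lat 0.0007 mean [0.5387 0.0006 0.0504]
1 top [608.4 122.2] [56.5 50.4] yaw -8.5 knob n 1152 along [-0.0811 -0.08   -0.0665 -0.0523 -0.0511] lat -0.0049 mean [0.542  0.1279 0.0495]
2 top [616.5 244.6] [47.5 57.4] yaw 0.5 knob n 1349 along [-0.0798 -0.0787 -0.0654 -0.0512 -0.0503] lat -0.0074 mean [0.5513 0.2381 0.0481]
[0.371 0.126 1.046]
[-1.79972589e+02  2.96878277e-02  5.10993304e-01]
```

```bash
python3 -m inch '[0.385,0.13,0.2,0,0,0, 0,0,0.25,0,0,0, 0,0,0.25,0,0,0, 0,0,0.22,0,0,0, 0,0,0.13,0,0,0, 0,0,0,0,0,0, 0,0,0,0,0,0]' 0.35 10 |grep posi; python3 -c "
from h import *
print(delta([.5415,.0,.041]))"
```

```text
position: [0.5406, 0.0016, 0.0436]
[0.006 0.011 0.017]
```

```bash
python3 -m inch '[0.006,0.01,0.017,0,0,0, 0,0,0,0,0,0]' |grep posi&& python3 -m inch '[0,0,0,0,0,0, 0,0,0,0,0,0, 0,0,0,0,0,0, 0,0,0,0,0,0, 0,0,0,0,0,0]' 1 10 && for i in 1 2 3 4; do python3 -m inch '[-0.01,0,0,0,0,0, 0,0,0,0,0,0]'| grep -E "posi|ft_"; done
```

```text
position: [0.5413, -0.0008, 0.041]
clock: 34.88
position: [0.5408, -0.0008, 0.0404]
eef_rot: [0.0, 1.0, 0.004, -0.0]
ft_force: [-0.2, 1.1, -0.2]
finger_gap: 0.0276
grasp_force: 10.0
position: [0.5397, -0.0008, 0.0404]
ft_force: [2.3, -0.4, -1.7]
position: [0.5386, -0.0008, 0.0404]
ft_force: [4.0, 1.0, -1.8]
position: [0.5386, -0.0008, 0.0404]
ft_force: [6.9, 1.6, -6.0]
position: [0.5385, -0.0008, 0.0405]
ft_force: [8.4, 1.4, -8.2]
```

Head 0 hits its front stop after about 2 mm. All the shafts are out, so I push home now, starting with head 0, which is still gripped.

```bash
python3 -m inch '[0.012,0,0,0,0,0, 0.01,0,0,0,0,0, 0,0,0,0,0,0]' | grep -E "posi|ft_";for i in 1 2 3 4 5 6 7; do python3 -m inch '[0.01,0,0,0,0,0, 0,0,0,0,0,0]'| grep -E "posi|ft_"; done
```

```text
position: [0.5386, -0.0008, 0.0404]
ft_force: [4.3, 0.6, -3.7]
position: [0.5387, -0.0008, 0.0404]
ft_force: [0.7, 0.2, -0.6]
position: [0.54, -0.0008, 0.0404]
ft_force: [-0.9, 0.1, 2.3]
position: [0.5424, -0.0007, 0.0403]
ft_force: [-1.3, 0.5, 2.6]
position: [0.5437, -0.0007, 0.0403]
ft_force: [-2.6, -0.6, 4.3]
position: [0.5437, -0.0007, 0.0403]
ft_force: [-5.4, -0.3, 5.8]
position: [0.5438, -0.0007, 0.0403]
ft_force: [-8.6, -1.1, 8.3]
position: [0.5441, -0.0007, 0.0402]
ft_force: [-10.4, -0.1, 10.1]
```

```bash
python3 -m inch '[-0.012,0,0,0,0,0, -0.01,0,0,0,0,0, 0,0,0,0,0,0]' | grep -E "posi|ft_"; python3 -m inch '[0,0,0,0,0,0, 0,0,0,0,0,0, 0,0,0,0,0,0]' 0.35|grep -E "posi|ft|gap"; python3 -m inch '[0,0,-0.2,0,0,0, 0,0,-0.3,0,0,0, 0,0,-0.3,0,0,0, -0.3,0,-0.2,0,0,0, 0,-0.4,0,0,0,0, 0,-0.4,0,0,0,0, 0,-0.08,0,0,0,0.071, 0,0,0,0,0,0, 0,0,0,0,0,0]'; python3 heads.py w9; python3 -c "
from h import *
print(delta([.5448,.1303,.041])); s,r=st(); print(r.as_euler('xyz',degrees=True))"
```

```text
position: [0.544, -0.0007, 0.0402]
ft_force: [-4.8, -0.2, 5.6]
position: [0.5461, -0.0007, 0.0403]
ft_force: [0.3, 0.8, -0.6]
finger_gap: 0.0542
clock: 39.88
position: [0.4993, 0.1303, 0.1902]
eef_rot: [0.0, 0.998, -0.069, 0.0]
ft_force: [-0.2, -0.5, -0.9]
finger_gap: 0.061
grasp_force: 0.0
[0.4993 0.1301 0.1902]
0 top [ 5.937e+02 -1.000e-01] [51.3 57.2] yaw 1.2 knob n 1237 along [-0.0666 -0.0656 -0.0521 -0.0377 -0.0365] lat 0.0048 mean [0.5416 0.0029 0.0496]
1 top [608.7 121.3] [56.  49.2] yaw -8.0 knob n 1093 along [-0.0815 -0.0804 -0.0668 -0.0525 -0.0512] lat -0.0007 mean [0.5425 0.1301 0.0503]
2 top [618.2 243.7] [51.5 56.7] yaw 0.8 knob n 1162 along [-0.0809 -0.0798 -0.0663 -0.0522 -0.051 ] lat -0.0043 mean [0.5519 0.2394 0.0494]
[ 0.3   -0.044  0.995]
[ 1.79974253e+02 -3.07785893e-03 -7.98710795e+00]
```

```bash
python3 -m inch '[0.31,-0.044,0.2,0,0,0, 0,0,0.25,0,0,0, 0,0,0.25,0,0,0, 0,0,0.2,0,0,0, 0,0,0.11,0,0,0, 0,0,0,0,0,0, 0,0,0,0,0,0]' 0.35 10 |grep posi; python3 -m inch '[0,0,0,0,0,0, 0,0,0,0,0,0, 0,0,0,0,0,0, 0,0,0,0,0,0, 0,0,0,0,0,0]' 1 10 && for i in 1 2 3 4 5 ; do python3 -m inch '[0.01,0,0,0,0,0, 0.005,0,0,0,0,0, 0,0,0,0,0,0]'| grep -E "posi|ft_"; done
```

```text
position: [0.5469, 0.1304, 0.0395]
clock: 41.42
position: [0.5461, 0.1302, 0.0391]
eef_rot: [0.001, 0.998, -0.07, 0.0]
ft_force: [-0.5, -3.1, 2.9]
finger_gap: 0.0276
grasp_force: 10.0
position: [0.5482, 0.13, 0.0391]
ft_force: [-2.3, -4.4, 6.3]
position: [0.5504, 0.1296, 0.0391]
ft_force: [-1.8, -5.2, 5.3]
position: [0.5527, 0.1293, 0.0391]
ft_force: [-1.7, -4.9, 5.1]
position: [0.5549, 0.129, 0.039]
ft_force: [-1.9, -4.3, 4.8]
position: [0.5571, 0.1287, 0.0391]
ft_force: [-1.8, -5.5, 5.1]
```

```bash
for i in 1 2 3 4 5 ; do python3 -m inch '[0.01,0,0,0,0,0, 0,0,0,0,0,0]'| grep -E "posi|ft_"; done
```

```text
position: [0.5587, 0.1285, 0.0391]
ft_force: [-1.3, -4.9, 5.1]
position: [0.56, 0.1283, 0.0391]
ft_force: [-2.3, -3.8, 5.8]
position: [0.56, 0.1283, 0.039]
ft_force: [-5.1, -3.8, 8.2]
position: [0.5601, 0.1283, 0.039]
ft_force: [-7.7, -3.6, 9.7]
position: [0.5602, 0.1283, 0.0389]
ft_force: [-8.7, -3.5, 11.5]
```

Head 1 travelled about 14 mm, so it is worn. Head 2 next.

```bash
python3 -m inch '[-0.012,0,0,0,0,0, -0.01,0,0,0,0,0, 0,0,0,0,0,0]' | grep -E "posi|ft_"; python3 -m inch '[0,0,0,0,0,0, 0,0,0,0,0,0, 0,0,0,0,0,0]' 0.35|grep -E "posi|ft|gap"; python3 -m inch '[0,0,-0.2,0,0,0, 0,0,-0.3,0,0,0, 0,0,-0.3,0,0,0, -0.3,0,-0.2,0,0,0, 0,0,0,0,0,-0.067, 0,-0.37,0,0,0,0, 0,-0.37,0,0,0,0, 0,0,0,0,0,0, 0,0,0,0,0,0]'; python3 heads.py w10; python3 -c "
from h import *
print(delta([.5555,.2437,.041])); s,r=st(); print(r.as_euler('xyz',degrees=True))"
```

```text
position: [0.5601, 0.1283, 0.039]
ft_force: [-4.5, -4.2, 6.9]
position: [0.5617, 0.1292, 0.0386]
ft_force: [-0.4, -0.7, 0.6]
finger_gap: 0.0544
clock: 46.42
position: [0.5166, 0.2458, 0.1885]
eef_rot: [0.0, 1.0, 0.001, -0.0]
ft_force: [-0.1, -0.1, -0.4]
finger_gap: 0.0612
grasp_force: 0.0
[0.5167 0.2453 0.1886]
0 top [594.2   6.1] [50.9 47.3] yaw 3.2 knob n 1399 along [-0.0673 -0.0661 -0.0524 -0.0378 -0.037 ] lat 0.0039 mean [0.5417 0.0055 0.048 ]
1 top [608.1 121.3] [56.4 51.1] yaw -7.9 knob n 1164 along [-0.0667 -0.0657 -0.0523 -0.0383 -0.0371] lat 0.0045 mean [0.5568 0.1321 0.0498]
2 top [618.6 243.6] [56.3 49.4] yaw -0.0 knob n 1123 along [-0.0812 -0.0799 -0.0662 -0.0518 -0.0508] lat -0.0003 mean [0.5523 0.2429 0.0501]
[0.259 0.01  0.984]
[1.79950179e+02 2.71878271e-02 5.49941643e-03]
```

```bash
python3 -m inch '[0.26,0.012,0.2,0,0,0, 0,0,0.25,0,0,0, 0,0,0.25,0,0,0, 0,0,0.2,0,0,0, 0,0,0.09,0,0,0, 0,0,0,0,0,0, 0,0,0,0,0,0]' 0.35 10 |grep posi; python3 -m inch '[0,0,0,0,0,0, 0,0,0,0,0,0, 0,0,0,0,0,0, 0,0,0,0,0,0, 0,0,0,0,0,0]' 1 10 && for i in 1 2 3 4 5 ; do python3 -m inch '[0.01,0,0,0,0,0, 0.005,0,0,0,0,0, 0,0,0,0,0,0]'| grep -E "posi|ft_"; done
```

```text
position: [0.5569, 0.2442, 0.0417]
clock: 47.98
position: [0.5559, 0.2436, 0.0405]
eef_rot: [0.001, 1.0, 0.0, 0.0]
ft_force: [-0.4, -3.3, 1.9]
finger_gap: 0.0278
grasp_force: 10.0
position: [0.558, 0.2436, 0.0405]
ft_force: [-1.4, -4.5, 4.8]
position: [0.5604, 0.2436, 0.0405]
ft_force: [-0.9, -5.9, 4.0]
position: [0.5626, 0.2437, 0.0405]
ft_force: [-0.4, -4.6, 4.6]
position: [0.5649, 0.2437, 0.0405]
ft_force: [-1.6, -4.8, 4.7]
position: [0.5671, 0.2437, 0.0405]
ft_force: [-0.5, -4.7, 4.6]
```

```bash
for i in 1 2 3 4 5 ; do python3 -m inch '[0.01,0,0,0,0,0, 0,0,0,0,0,0]'| grep -E "posi|ft_"; done
```

```text
position: [0.5687, 0.2437, 0.0405]
ft_force: [-1.0, -5.1, 4.6]
position: [0.5699, 0.2437, 0.0405]
ft_force: [-1.5, -4.1, 5.4]
position: [0.5699, 0.2437, 0.0405]
ft_force: [-4.3, -5.0, 7.4]
position: [0.57, 0.2437, 0.0405]
ft_force: [-7.2, -3.9, 9.0]
position: [0.5701, 0.2437, 0.0404]
ft_force: [-9.4, -3.6, 10.6]
```

```bash
python3 -m inch '[-0.012,0,0,0,0,0, -0.01,0,0,0,0,0, 0,0,0,0,0,0]' | grep -E "posi|ft_"; python3 -m inch '[0,0,0,0,0,0, 0,0,0,0,0,0, 0,0,0,0,0,0]' 0.35|grep -E "posi|ft|gap"; python3 -m inch '[0,0,-0.2,0,0,0, 0,0,-0.3,0,0,0, 0,0,-0.3,0,0,0, -0.3,0,-0.2,0,0,0, -0.35,-0.2,0,0,0,0, -0.35,-0.23,0,0,0,0, -0.2,0,0,0,0,0, 0,0,0,0,0,0, 0,0,0,0,0,0]'; python3 heads.py w11; python3 -c "
from h import *
s,r=st(); print(np.round(s['qpos'],2),s['position'])
p,d=read_camera('wrist'); W=cloud('wrist',d); z=W[...,2]
for y in(.309,.1945):
  m=(np.hypot(W[...,0]-.4085,W[...,1]-y)<.03)&(z>.0135)&(z<.024); P=W[m]; q=cv2.minEnclosingCircle((P[:,:2]*1000).astype(np.float32)); print(m.sum(),P.mean(0),q)
print(delta([.4085,.309,.026]))"
```

```text
position: [0.57, 0.2437, 0.0405]
ft_force: [-3.6, -4.8, 5.7]
position: [0.5715, 0.2448, 0.0401]
ft_force: [-0.3, 0.0, -0.4]
finger_gap: 0.0541
clock: 52.98
position: [0.3927, 0.3089, 0.1905]
eef_rot: [-0.0, 1.0, 0.0, 0.001]
ft_force: [-0.3, -0.6, 0.8]
finger_gap: 0.0612
grasp_force: 0.0
[0.393  0.3087 0.1904]
0 few
1 few
2 few
[ 0.53  0.19  1.72 -0.    1.23  2.1 ] [0.39300626 0.30870651 0.19040588]
424 [0.40744098 0.30845495 0.01757938] ((407.18914794921875, 308.3182678222656), 11.66492748260498)
439 [0.40792945 0.19469289 0.01747575] ((407.5246276855469, 194.4545440673828), 11.792102813720703)
[ 0.102 -0.003  1.095]
```

View pics/w11.png

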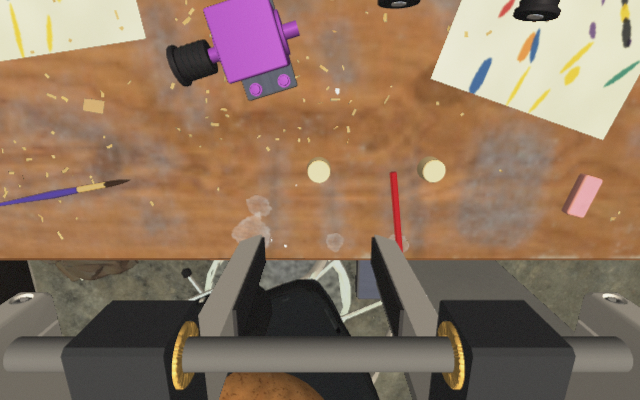

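The caps are at (318,171) and (433,171), and the red pencil at (394,175) is close to the right-hand cap, so I will use a narrow opening there.

```bash
python3 -m inch '[0.1,0,0.2,0,0,0, 0,0,0.25,0,0,0, 0,0,0.25,0,0,0, 0,0,0.2,0,0,0, 0,0,0.19,0,0,0, 0,0,0,0,0,0, 0,0,0,0,0,0]' 0.5 15 |grep posi; python3 -m inch '[0,0,0,0,0,0, 0,0,0,0,0,0, 0,0,0,0,0,0, 0,0,0,0,0,0]' 1 15; python3 -m inch '[0,0,-0.2,0,0,0, 0,0,-0.3,0,0,0, 0,0,-0.3,0,0,0, 0,0,-0.1,0,0,0, 0,0,0,0,0,0]'; python3 -c "
from h import *
print(delta([.6185,.244,.092]))"
```

```text
position: [0.4077, 0.3086, 0.0273]
clock: 54.45
position: [0.4068, 0.3086, 0.0274]
eef_rot: [-0.0, 1.0, 0.0, 0.001]
ft_force: [-0.1, -1.2, 3.9]
finger_gap: 0.0224
grasp_force: 15.0
clock: 55.08
position: [0.4066, 0.3087, 0.162]
eef_rot: [-0.0, 1.0, 0.0, 0.001]
ft_force: [0.8, -0.6, 0.4]
finger_gap: 0.0223
grasp_force: 14.9
[1.412 0.432 0.468]
```

```bash
python3 -m inch '[0.25,0.08,0,0,0,0, 0.25,0.08,0,0,0,0, 0.25,0.08,0,0,0,0, 0.25,0.08,0,0,0,0, 0.25,0.08,0,0,0,0, 0.16,0.03,0,0,0,0, 0,0,0,0,0,0, 0,0,0.2,0,0,0, 0,0,0.15,0,0,0, 0,0,0.08,0,0,0, 0,0,0,0,0,0, 0,0,0,0,0,0]'; python3 -c "
from h import *
print(delta([.6185,.244,.0918]))"
```

```text
clock: 56.58
position: [0.6182, 0.2445, 0.0981]
eef_rot: [-0.0, 1.0, 0.0, 0.001]
ft_force: [0.5, 0.7, -0.2]
finger_gap: 0.0228
grasp_force: 14.9
[0.002 0.003 0.042]
```

```bash
python3 -m inch '[0,0,0.02,0,0,0, 0,0,0.02,0,0,0, 0,0,0,0,0,0]'; python3 -m inch '[0,0,0,0,0,0, 0,0,0,0,0,0, 0,0,0,0,0,0]' 0.5|grep -E "posi|gap"; python3 -m inch '[0,0,-0.1,0,0,0, 0,0,-0.3,0,0,0, 0,0,-0.2,0,0,0, -0.35,0,0,0,0,0, -0.35,0.05,0,0,0,0, -0.35,0.1,0,0,0,0, -0.35,0.15,0,0,0,0, 0,0.03,0,0,0,0, 0,0,0,0,0,0, 0,0,0,0,0,0]' 0.6; python3 -c "
from h import *
p,d=read_camera('wrist'); cv2.imwrite('pics/w12.png',p); W=cloud('wrist',d); z=W[...,2]
m=(np.hypot(W[...,0]-.6185,W[...,1]-.244)<.03)&(z>.072)&(z<.09);print(m.sum(),W[m].mean(0))
m=(np.hypot(W[...,0]-.4085,W[...,1]-.1945)<.03)&(z>.0135)&(z<.024);print(m.sum(),W[m].mean(0))
print(delta([.4085,.1945,.026]))"
```

```text
clock: 56.95
position: [0.6182, 0.2442, 0.0915]
eef_rot: [-0.0, 1.0, 0.0, 0.0]
ft_force: [0.4, -0.9, 0.5]
finger_gap: 0.0225
grasp_force: 14.9
position: [0.618, 0.2441, 0.0913]
finger_gap: 0.0463
clock: 58.58
position: [0.41, 0.1951, 0.182]
eef_rot: [-0.0, 1.0, 0.0, 0.001]
ft_force: [0.6, 0.3, -0.3]
finger_gap: 0.0374
grasp_force: 0.0
0 [nan nan nan]
433 [0.40786837 0.19397749 0.0173167 ]
[-0.01   0.004  1.038]<string>:4: RuntimeWarning: Mean of empty slice.
  ret = um.true_divide(
```

```bash
python3 -m inch '[-0.01,0.005,0.2,0,0,0, 0,0,0.25,0,0,0, 0,0,0.25,0,0,0, 0,0,0.2,0,0,0, 0,0,0.13,0,0,0, 0,0,0,0,0,0, 0,0,0,0,0,0]' 0.6 15 |grep posi; python3 -m inch '[0,0,0,0,0,0, 0,0,0,0,0,0, 0,0,0,0,0,0, 0,0,0,0,0,0]' 1 15; python3 -m inch '[0,0,-0.2,0,0,0, 0,0,-0.3,0,0,0, 0,0,-0.3,0,0,0, 0,0,-0.1,0,0,0, 0,0,0,0,0,0]'; python3 -c "
from h import *
print(delta([.6085,.122,.092]))"
```

```text
position: [0.4077, 0.1942, 0.0272]
clock: 60.0
position: [0.4073, 0.194, 0.0275]
eef_rot: [-0.0, 1.0, 0.0, 0.001]
ft_force: [0.1, 1.0, 5.6]
finger_gap: 0.0222
grasp_force: 15.2
clock: 60.62
position: [0.407, 0.1939, 0.1628]
eef_rot: [-0.0, 1.0, 0.0, 0.001]
ft_force: [0.8, 0.3, -0.6]
finger_gap: 0.0226
grasp_force: 14.9
[1.342 0.48  0.475]
```

```bash
python3 -m inch '[0.25,0.09,0,0,0,0, 0.25,0.09,0,0,0,0, 0.25,0.09,0,0,0,0, 0.25,0.09,0,0,0,0, 0.25,0.09,0,0,0,0, 0.1,0.03,0,0,0,0, 0,0,0,0,0,0, 0,0,0.2,0,0,0, 0,0,0.15,0,0,0, 0,0,0.08,0,0,0, 0,0,0,0,0,0, 0,0,0,0,0,0]'; python3 -c "
from h import *
print(delta([.6085,.122,.0918]))"
```

```text
clock: 62.12
position: [0.6094, 0.1222, 0.0983]
eef_rot: [-0.0, 1.0, 0.0, 0.001]
ft_force: [0.1, 0.3, -1.4]
finger_gap: 0.0225
grasp_force: 14.9
[-0.006  0.001  0.044]
```

Then retreat to the start side, clear of everything, and check.

```bash
python3 -m inch '[-0.006,0,0.02,0,0,0, 0,0,0.024,0,0,0, 0,0,0,0,0,0]'; python3 -m inch '[0,0,0,0,0,0, 0,0,0,0,0,0, 0,0,0,0,0,0]' 0.5|grep -E "posi|gap"; python3 -m inch '[0,0,-0.1,0,0,0, 0,0,-0.3,0,0,0, 0,0,-0.4,0,0,0, -0.35,0,-0.1,0,0,0, -0.1,0,0,0,0,0, 0,0,0,0,0,0, 0,0,0,0,0,0]'; python3 heads.py w13;  python3 -c "
from h import *
p,d=read_camera('top'); cv2.imwrite('pics/t2.png',cv2.resize(p[100:310,180:540],None,fx=2.2,fy=2.2))
p,d=read_camera('scene'); cv2.imwrite('pics/s2.png',cv2.resize(p[120:300,200:480],None,fx=2.8,fy=2.8))"
```

```text
clock: 62.5
position: [0.6085, 0.1219, 0.0915]
eef_rot: [-0.0, 1.0, 0.0, 0.001]
ft_force: [-1.5, -0.1, 4.1]
finger_gap: 0.0227
grasp_force: 15.1
position: [0.6081, 0.1218, 0.0904]
finger_gap: 0.0459
clock: 63.75
position: [0.5415, 0.1218, 0.2252]
eef_rot: [0.0, 1.0, 0.0, 0.0]
ft_force: [-0.1, -0.7, 0.7]
finger_gap: 0.0473
grasp_force: 0.0
[0.5415 0.1217 0.2249]
0 top [594.3   0.7] [49.6 56.9] yaw 0.0 knob n 901 along [-0.067  -0.0658 -0.0519 -0.0371 -0.0367] lat 0.003 mean [0.5423 0.0027 0.0493]
1 top [608.6 121.7] [55.9 50.2] yaw -8.3 knob n 860 along [-0.0671 -0.0659 -0.0523 -0.0376 -0.0369] lat -0.0005 mean [0.5567 0.1287 0.0498]
2 top [618.6 244.3] [50.2 56.7] yaw 0.6 knob n 940 along [-0.0673 -0.0661 -0.0525 -0.0379 -0.0369] lat -0.0043 mean [0.5662 0.2402 0.0491]
```

View pics/w13.png

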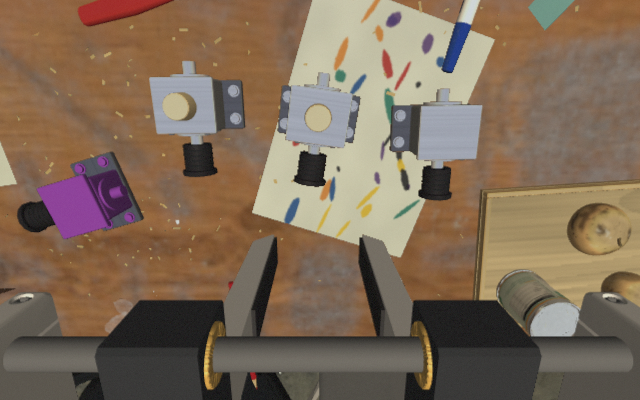

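View pics/s2.png

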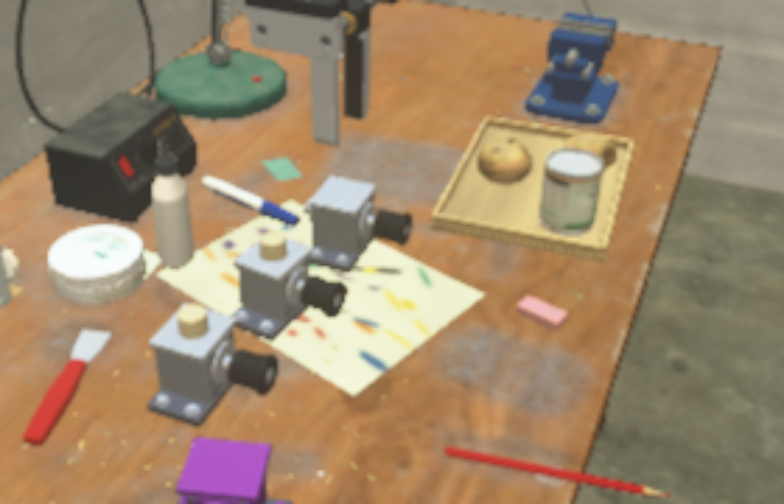

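The caps sit on heads 2 and 1 at (179,106) and (318,117) in the wrist view. All the knobs are home, the tin and both gourds are in the tray, and the pen and eraser are untouched.

```bash
python3 -c "
from plant import *
print(sign_off())"
```

```text
the job is handed in; nothing more can be done
None
```

The job is handed in: head_0 is sound (about 5 mm), head_1 and head_2 are worn (about 14 mm each) and carry one cap each, all three shafts are home, and the tin and both gourds are in the tray.

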